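Put the tint tins away and zero the scale

ROBOT

A 6-joint arm with a two-finger parallel gripper is mounted at the origin on the work surface. World frame = base frame: x ahead of the robot, y to its left, z up, the work surface at z = 0. Lengths are in m, angles in degrees, forces in N, time in s.
With the tool pointing down it reaches from about 0.3 to 0.75 m from the base axis. Payload 8.5 kg.
Tool frame: the origin (TCP) lies at the very end of the fingers, on their centre line; the grasp point (between the pads) lies 19 mm behind it; z points along the fingers, y is the line along which they close (so a half turn about z gives the same grasp; the last joint's range is limited). The gripper opens to 85 mm and grips with 20 to 120 N. Pads are 22 mm wide; open, the fingers measure 114 mm over their backs; the gripper's body (76 mm by 85 mm) begins 54 mm behind the grasp point. The pads swing forward as they close: fully open they stand 13 mm farther back than shut.
Start: joints at [52.122, 21.807, 74.336, -0, 83.858, -12.336], TCP at [0.237, 0.496, 0.231] pointing down, gripper open.
Joint ranges: [-178.18, 178.18], [-50.72, 133.34], [12.68, 142.11], [-81.47, 261.47], [9.98, 163.14], [-165.26, 165.26]. Speed limits (degrees/s): [136.94, 136.94, 180, 180, 180, 180].

INTERFACE

Orientations are given as a 3x3 rotation matrix whose columns are the frame's x, y, z axes.
In Python, from rig import observe, cams, ticket gives the robot as it stands.
- The arm moves only by the tool move_arm, never from a script. Its arguments are lists of equal length, an entry for each row: "jaw": the finger opening in cm, from 0 to 8.54; "dp": the shift along the tool's x, y, z in cm, a list of three; "turn": the turn, a rotation vector about the tool's x, y, z in rad, a list of three. In form: {"jaw": [jaw, ...], "dp": [[tx, ty, tz], ...], "turn": [[wx, wy, wz], ...]}. A call has 1 to 12 rows; each row shifts and turns the commanded pose from where the row before left it, along the tool's axes as they then stand; what a row does not reach is not made up. A row lasts 1/12 s, in which the tool goes at most 41.7 mm and 7.16 degrees, less where a joint would pass 70% of its speed; a pose out of reach is approached as far as the arm can. A call is refused whole if a number of a shift passes 4.17 or a number of a turn 0.125, either way. A call with a gripper value outside its range is refused whole. The fingers move at their own pace and stop on an object; "force" is the grip in N (left out, the last holds). Time passes only in rows, so rows that do not move let the fingers close. It gives the time, the measured TCP pose, the force, the opening and the grip force at its end, in the units of the state.
- observe(): the state, without advancing time (a new reading comes with each control period).
- cams.get_image(name): name is "scene" or "top"; returns (picture, depth): 420x560x3 uint8, red, green, blue; 420x560 float32, m along the optical axis (not along the pixel's ray), 0 where there is no reading.
- cams.calibration(name): a dict with "vertical_fov" (degrees; the focal length in pixels is half the picture's height over the tangent of half this angle, whatever the lens; pixels are square), "cx", "cy" (the principal point, pixels), "view" (4x4, takes a point from world to camera coordinates). Camera axes: x right, y up, looking along -z (the intrinsics and any distortion apply to the point x, -y, -z); pixel columns grow to the right and rows downward; lengths in m; the calibration is good to about 2 mm. A picture is of the moment at which its call begins. calibration takes no time and is no camera call.
- ticket.close_job(): hands the job in; it is judged then, once.
Trained networks look in the newest picture that a camera, given by its name, has taken for a name from the list of things; names that differ only in an ending like _2 or _b are one class to them, and where a whole thing is asked for, a point or a joint stands for the part that bears it (a point fixed in the world has none). Each returns a list of dicts, best first, with "p" (0 to 1); they miss things now and then, are a little off and sometimes report something else, mostly with a low value. They report only what shows in the picture. A call takes as long as a camera call.
- cams.spot_in(camera, query): "box" ([centre column, centre row, width, height] as shares, 0 to 1, of the picture: columns of its width, rows of its height, round what is visible of it).
- cams.outline_of(camera, query): "mask" (420x560 bool, what is visible of it) and "box" ([centre column, centre row, width, height] as shares, 0 to 1, of the picture: columns of its width, rows of its height, round what is visible of it).
- cams.mark_of(camera, query): "location" ([column, row] as shares, 0 to 1, of the picture: columns of its width, rows of its height: a listed point, or the origin of a listed thing).
The state is a dict: "time_s": time; "q": joint angles; "qvel": joint speeds; "joint_efforts": joint torques, N m; "position": TCP position; "tool_rot": TCP orientation; "ft_force": force on the tool from outside, world axes, zero at the start; "wrist_torque": the same for the moment, N m; "grip_width": finger opening in m; "gripper_force": force on a finger pad.
Only numpy, scipy, OpenCV 4.12 (cv2) and the standard library are available. Lean on these libraries where they do the work, as an engineer would, in place of code of your own. Each camera call takes 0.05 s, during which the arm holds its last target. There are 200 camera calls.

TASK

Finish up at the paint-mixing scale: put the red tin from the pan and the blue tin from the bench back into the rack, each upright and fully down in the bay of its own colour, set down and not dropped. Then swing the rack's retaining bar up until it is fully closed in front of the tins, and last of all press the scale's zero button and let go. Leave the other tins, the beaker and the mouse where they are.

Things in the scene. Friction and masses are not known exactly. Their poses are not given: they have to be found in the camera images.
- tin_red: paint tint tin with a red band and a red lid: upright cylinder, 50 mm diameter, 85 mm tall, 0.17 to 0.35 kg; origin at the centre of its underside, z up through the lid. Starts standing on the scale's pan.
- tin_blue: paint tint tin with a blue band and a blue lid: upright cylinder, 50 mm diameter, 85 mm tall, 0.17 to 0.35 kg; origin at the centre of its underside, z up through the lid. Starts standing on the bench.
- tin_yellow: paint tint tin with a yellow band and a yellow lid: upright cylinder, 50 mm diameter, 85 mm tall, 0.17 to 0.35 kg; origin at the centre of its underside, z up through the lid. Already in its own bay; to be left alone.
- tin_green: paint tint tin with a green band and a green lid: upright cylinder, 50 mm diameter, 85 mm tall, 0.17 to 0.35 kg; origin at the centre of its underside, z up through the lid. Already in its own bay; to be left alone.
- bay_red: storage bay with red floor and red label plates: a square pocket in the rack, inside 58 x 58 mm, floor top 4 mm above the origin, walls rising to 30 mm above the origin, 6 mm thick; origin at the centre of its underside, z up, -x is the rack's front. Empty at the start; the home of the red tin.
- bay_blue: storage bay with blue floor and blue label plates: a square pocket in the rack, inside 58 x 58 mm, floor top 4 mm above the origin, walls rising to 30 mm above the origin, 6 mm thick; origin at the centre of its underside, z up, -x is the rack's front. Empty at the start; the home of the blue tin.
- bay_yellow: storage bay with yellow floor and yellow label plates: a square pocket in the rack, inside 58 x 58 mm, floor top 4 mm above the origin, walls rising to 30 mm above the origin, 6 mm thick; origin at the centre of its underside, z up, -x is the rack's front. Holds the yellow tin.
- bay_green: storage bay with green floor and green label plates: a square pocket in the rack, inside 58 x 58 mm, floor top 4 mm above the origin, walls rising to 30 mm above the origin, 6 mm thick; origin at the centre of its underside, z up, -x is the rack's front. Holds the green tin.
- rack: fixed low grey rack, 140 mm deep, 326 mm wide, with four bays side by side along its y at 72.5 mm pitch (in any order) on a plinth 20 mm high; origin at bench level under the centre of the row of bays; front faces its own -x, z up. A back wall 50 mm high stands 42 to 48 mm behind the bay centres.
- bar (a joint): angle (rad) of the retaining bar about a level axis along the rack's y, 66 mm in front of the bays' centre line, 30 mm above the bench. 0 = fully closed: bar upright against its stop in front of the tins; grows as it swings forward and down, away from the tins, to 1.45 (nearly level). Starts at 0.9 to 1.4, stays where it is left; moving it takes 2 to 4 N at the grip.
- bar_grip (a point): centre of the orange grip sleeve (16 mm diameter, 80 mm long, along its own and the rack's y) at the middle of the steel retaining bar (10 mm round, spanning the rack's width on two side arms). 55 mm from the bar's turning axis: 85 mm above the bench when closed, about 40 mm when fully open.
- scale: fixed bench scale, black base 190 x 165 mm with a round steel pan, 170 mm diameter, centred over the origin, pan surface 60 mm above the bench; a grey console with green display, 36 mm high, on the side of its own -x; origin at bench level under the pan's centre, z up.
- zero (a joint): travel (m) of the scale's zero button: 0 = released, 0.006 = fully pressed (takes 5 N; springs back); it counts as pressed beyond 0.004
- zero_top (a point): centre of the top face of the round orange zero button (24 mm diameter) on the scale's console; pressed straight down
- jug: empty white plastic beaker standing on the bench, 72 mm rim diameter, 90 mm tall, origin at the centre of its underside; to be left alone
- mouse: black computer mouse lying on the bench, 100 x 58 mm, 32 mm high, origin at the centre of its underside; to be left alone

How it is judged:
By the outcome, as a careful person would: the job done as asked, in the order asked, and still so for the second after the job is handed in, with the robot touching nothing.
It also fails if it takes over 67 s, if anything falls off the work surface, if the arm or the gripper's body presses on something with over 40 N, if the wrist force passes 120 N, or if a joint passes its speed limit or range.

## Working session

There is one attempt and no reset: what is moved stays moved. The work goes in short steps, Python scripts to look and compute and a tool call to move; the robot and the scene stay as the last step left them, time stands still between calls to the robot, and variables do not carry over. Pictures are saved under pics/ and viewed, at most 10 in all, crops included, and the job is handed in when it is done.

Besides the shell and the picture viewer there is one more tool, called after "Request:" as name(argument=value, ...), one argument or row to a line, values as JSON. move_arm: Moves the arm, as the interface text tells. Its arguments: {"type":"object","properties":{"jaw":{"type":"array","items":{"type":"number"}},"dp":{"type":"array","items":{"type":"array","items":{"type":"number"}}},"turn":{"type":"array","items":{"type":"array","items":{"type":"number"}}},"force":{"type":"number"}},"required":["jaw","dp","turn"]}

```bash
mkdir -p pics; ls
cat > h.py <<'E'
import numpy as np, cv2
from rig import observe, cams, ticket
def K(n):
    c=cams.calibration(n); f=210/np.tan(np.radians(c['vertical_fov'])/2); return f,c['cx'],c['cy'],np.array(c['view']),c
def ray(n,u,v):
    f,cx,cy,V,_=K(n); d=np.array([(u-cx)/f,-(v-cy)/f,-1.]); R=V[:3,:3]
    return -R.T@V[:3,3], R.T@d
def onz(n,u,v,z):
    o,d=ray(n,u,v); return o+d*(z-o[2])/d[2]
def depthpt(n,u,v,dep):
    o,d=ray(n,u,v); return o+d*dep
E
python3 - <<'E'
from h import *
for n in ["scene","top"]:
    im,d=cams.get_image(n); cv2.imwrite(f"pics/{n}0.png",im[:,:,::-1]); np.save(f"{n}_d.npy",d); np.save(f"{n}_i.npy",im)
    c=cams.calibration(n); print(n,{k:v for k,v in c.items()}); print(ray(n,280,210))
    for q in ["tin_red","tin_blue","tin_yellow","tin_green","bay_red","bay_blue","bay_yellow","bay_green","rack","bar_grip","scale","zero_top","jug","mouse"]:
        r=cams.mark_of(n,q)
        print(q,[(round(x['p'],2),np.round(np.array(x['location'])*[560,420],1)) for x in r[:2]])
print(observe())
E
```

```text
pics
scene {'vertical_fov': 42.85198548994873, 'cx': 275.1704138962081, 'cy': 216.68909127384373, 'view': array([[-0.83855642,  0.54448089,  0.01907059,  0.45583235],
       [-0.38127713, -0.61149   ,  0.69333089,  0.13819058],
       [ 0.38916689,  0.57412589,  0.72036698, -1.44825464],
       [ 0.        ,  0.        ,  0.        ,  1.        ]])}
(array([0.99854282, 0.66779065, 0.93877003]), array([-0.40150059, -0.57685544, -0.71152847]))
tin_red [(0.68, array([211. , 156.3])), (0.2, array([306. , 332.6]))]
tin_blue [(0.86, array([322.7, 235. ])), (0.73, array([278.2, 314.6]))]
tin_yellow [(0.77, array([303.5, 334.5]))]
tin_green [(0.66, array([232.3, 269.2]))]
bay_red [(0.85, array([281. , 312.5]))]
bay_blue [(0.62, array([256.6, 290.7]))]
bay_yellow [(0.5, array([281.3, 315.2]))]
bay_green [(0.7, array([233.1, 274.5]))]
rack [(0.63, array([269.3, 310. ])), (0.4, array([243.5, 134.9]))]
bar_grip [(0.76, array([306.2, 261.9]))]
scale [(0.56, array([205.6, 177.5]))]
zero_top [(0.59, array([244.6, 139.5])), (0.31, array([281.2, 310.5]))]
jug [(0.83, array([206.8, 237.2]))]
mouse [(0
[... 1237 characters left out ...]
8572158e+01, -1.23368725e+01]), 'qvel': array([-0.12329045, -0.0089315 ,  0.07903536, -0.01504284, -0.00085294,
        0.09334557]), 'joint_efforts': array([-8.10944357e-05, -4.48327303e+01, -2.31461763e+01, -1.83541279e-04,
        5.96093450e-04,  3.86112902e-05]), 'position': array([0.2371327 , 0.49624242, 0.23131602]), 'tool_rot': array([[-9.02276607e-01,  4.31157656e-01, -2.63227259e-05],
       [ 4.31157656e-01,  9.02276607e-01,  1.63698977e-05],
       [ 3.08083866e-05,  3.42093098e-06, -1.00000000e+00]]), 'ft_force': array([-0.46091195, -0.25541729,  0.6362415 ]), 'wrist_torque': array([ 0.00599188, -0.00356664,  0.07077428]), 'gripper_force': 0.0, 'grip_width': 0.08533536000321156}
```

View pics/scene0.png

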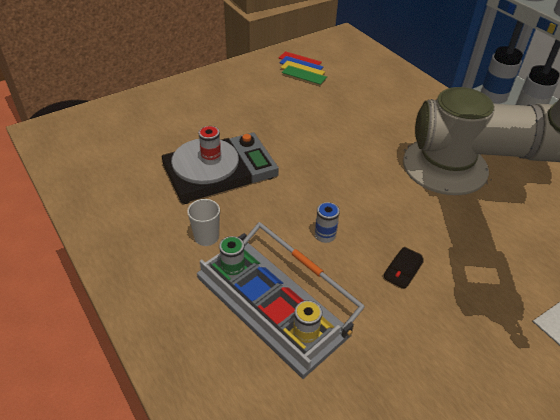

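View pics/top0.png

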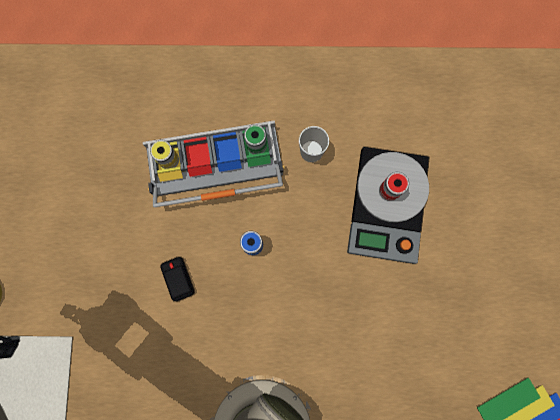

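The scene view shows the red tin on the pan (210,145), the blue tin on the bench (327,222), and the rack's bay order as yellow, red, blue, green. The top view shows the red lid at (397,183), blue lid (251,242), the red bay at (199,156), the blue bay at (229,151), the grip at (218,195) and the button at (405,245).

```bash
cat > m.py <<'E'
from h import *
def blob(n,im,d,hue,box,z0=None):
    hsv=cv2.cvtColor(im,cv2.COLOR_RGB2HSV).astype(int); u0,v0,u1,v1=box
    dh=np.abs((hsv[:,:,0]-hue+90)%180-90)
    m=(dh<8)&(hsv[:,:,1]>150)&(hsv[:,:,2]>60); mm=np.zeros_like(m); mm[v0:v1,u0:u1]=m[v0:v1,u0:u1]
    v,u=np.nonzero(mm&(d>0)); o,_=ray(n,0,0)
    f,cx,cy,V,_=K(n); dd=np.stack([(u-cx)/f,-(v-cy)/f,-np.ones(len(u))],1)@V[:3,:3]
    return o+dd*d[v,u][:,None],u,v
E
python3 - <<'E'
from m import *
im=np.load("top_i.npy"); d=np.load("top_d.npy")
for nm,h,b in [("redlid",0,(380,165,415,205)),("bluelid",113,(238,228,266,258)),("ylid",28,(148,138,178,165)),("glid",70,(240,122,270,152)),("redbay",0,(183,138,213,176)),("bluebay",113,(214,132,242,172)),("grip",10,(195,183,242,206)),("btn",10,(394,234,416,256))]:
    P,u,v=blob("top",im,d,h,b)
    if len(P)==0: print(nm,"none");continue
    zt=np.percentile(P[:,2],90); S=P if 'bay' in nm or nm=='grip' else P[P[:,2]>zt-.006]
    print(nm,len(P),"z90",zt.round(4),"mean",S.mean(0).round(4),"mid",((S.min(0)+S.max(0))/2).round(4),"ext",np.ptp(S,axis=0).round(3))
    if nm=='grip':
        c=P-P.mean(0); w=np.linalg.svd(c)[2][0] if len(P)<3000 else 0; print("axis",w)
P,u,v=blob("top",im,d,0,(183,138,213,176)); 
# rack back wall/plinth top: depth points height map
f,cx,cy,V,_=K("top"); U,W=np.meshgrid(np.arange(560),np.arange(420)); o,_=ray("top",0,0)
X=o+(np.stack([(U-cx)/f,-(W-cy)/f,-np.ones(U.shape)],-1)@V[:3,:3])*d[...,None]
s=X[100:215,140:295].reshape(-1,3); k=np.abs(s[:,2]-.020)<.003; s=s[k]; r=cv2.minAreaRect(s[:,:2].astype(np.float32)*1000); print("plinth",r,len(s))
s=X[100:215,140:295].reshape(-1,3); k=(s[:,2]>.015)&(s[:,2]<.09)&(s[:,0]>.2); 
print("bench z",np.median(X[280:300,300:340,2]))
im=np.load("scene_i.npy"); d=np.load("scene_d.npy")
for nm,h,b in [("redlid",0,(195,122,225,142)),("bluelid",113,(312,200,345,220)),("glid",70,(215,234,248,256)),("redbay",0,(255,285,305,325)),("bluebay",113,(235,265,285,302)),("grip",10,(288,245,330,280)),("btn",10,(236,130,260,150))]:
    P,u,v=blob("scene",im,d,h,b)
    if len(P)==0: print(nm,"none");continue
    zt=np.percentile(P[:,2],90); S=P if 'bay' in nm or nm=='grip' else P[P[:,2]>zt-.004]
    print(nm,len(P),"z90",zt.round(4),"mean",S.mean(0).round(4),"mid",((S.min(0)+S.max(0))/2).round(4),"ext",np.ptp(S,axis=0).round(3))
    if nm=='grip': print(np.linalg.svd(P-P.mean(0))[2][0])
E
```

```text
redlid 296 z90 0.1479 mean [ 0.5508 -0.293   0.1458] mid [ 0.5512 -0.2928  0.1463] ext [0.039 0.04  0.009]
bluelid 222 z90 0.0876 mean [0.4242 0.0298 0.0857] mid [0.4247 0.0298 0.0868] ext [0.039 0.039 0.01 ]
ylid 260 z90 0.1117 mean [0.6305 0.2403 0.1099] mid [0.6305 0.2404 0.1104] ext [0.041 0.039 0.009]
glid 103 z90 0.1118 mean [0.6697 0.0264 0.1099] mid [0.6705 0.0255 0.1103] ext [0.038 0.037 0.008]
redbay 753 z90 0.0504 mean [0.6353 0.1674 0.0329] mid [0.6355 0.1664 0.0376] ext [0.091 0.067 0.039]
bluebay 762 z90 0.0507 mean [0.6484 0.0953 0.0331] mid [0.6493 0.0945 0.0373] ext [0.094 0.069 0.04 ]
grip 228 z90 0.0665 mean [0.5382 0.112  0.0587] mid [0.5383 0.1165 0.0331] ext [0.026 0.088 0.073]
axis [-0.17838334  0.98333283 -0.03515585]
btn 94 z90 0.06 mean [ 0.4255 -0.3288  0.0577] mid [ 0.4266 -0.3289  0.058 ] ext [0.021 0.022 0.008]
plinth ((641.4402465820312, 130.14346313476562), (141.69000244140625, 325.86016845703125), 10.358963966369629) 1930
bench z -0.00010816325621521017
redlid 124 z90 0.1462 mean [ 0.55   -0.2921  0.1445] mid [ 0.5502 -0.2912  0.1451] ext [0.041 0.041 0.006]
bluelid 140 z90 0.0872 mean [0.4248 0.0316 0.0855] mid [0.4242 0.0305 0.0872] ext [0.038 0.041 0.008]
glid 66 z90 0.1107 mean [0.6714 0.0286 0.1089] mid [0.6702 0.0257 0.1097] ext [0.04  0.038 0.006]
redbay 632 z90 0.0511 mean [0.637  0.1629 0.0322] mid [0.6378 0.168  0.0362] ext [0.089 0.066 0.035]
bluebay 553 z90 0.0512 mean [0.649  0.0923 0.0326] mid [0.6502 0.0975 0.0359] ext [0.089 0.066 0.036]
grip 267 z90 0.065 mean [0.5395 0.1136 0.06  ] mid [0.531  0.1036 0.0324] ext [0.043 0.099 0.073]
[ 0.15195456 -0.98644509 -0.06193455]
btn 59 z90 0.0577 mean [ 0.4242 -0.3266  0.0565] mid [ 0.4244 -0.329   0.0573] ext [0.02  0.024 0.007]
```

Run:
```python
from m import *
a=np.radians(10.36); R=np.array([[np.cos(a),np.sin(a)],[-np.sin(a),np.cos(a)]]); c=np.array([.650,.133])
for n in ["top","scene"]:
    d=np.load(n+"_d.npy"); f,cx,cy,V,_=K(n); U,W=np.meshgrid(np.arange(560),np.arange(420)); o,_=ray(n,0,0)
    X=(o+(np.stack([(U-cx)/f,-(W-cy)/f,-np.ones(U.shape)],-1)@V[:3,:3])*d[...,None]).reshape(-1,3)
    L=(X[:,:2]-c)@R.T*1000; z=X[:,2]*1000
    ok=(abs(L[:,0])<110)&(abs(L[:,1])<180)
    w=ok&(abs(z-50)<2.5)
    s=w&(abs(L[:,1])<60)
    print(n,"wall x hist",[(b,k) for b,k in zip(range(-70,70,2),np.histogram(L[s,0],np.arange(-70,71,2))[0]) if k])
    s=w&(L[:,0]>-25)&(L[:,0]<25)
    print("wall y hist",[(b,k) for b,k in zip(range(-170,170,2),np.histogram(L[s,1],np.arange(-170,171,2))[0]) if k])
    for nm,yb in [("red",36),("blue",-36)]:
        s=ok&(abs(z-24)<2.5)&(abs(L[:,1]-yb)<34)&(abs(L[:,0])<34)
        print(nm,"floor",np.percentile(L[s],[1,99],axis=0).round(1).tolist())
    s=ok&(abs(z-20)<2); print("plinth",np.percentile(L[s],[.5,99.5],axis=0).round(1).tolist())
    # bar: points in front
    s=ok&(L[:,0]<-62)&(z>27)&(z<80); 
    print("bar front: x,z by y", [(yb,np.median(L[s&(abs(L[:,1]-yb)<8)],0).round(1).tolist(),np.percentile(z[s&(abs(L[:,1]-yb)<8)],90).round(1)) for yb in (-100,-30,-10,10,30,100)])
    im=np.load(n+"_i.npy"); b=(195,183,242,206) if n=="top" else (288,245,330,280)
    P,u,v=blob(n,im,d,10,b); P=P[P[:,2]>.045]; G=(P[:,:2]-c)@R.T*1000; print("grip",np.percentile(G,[2,50,98],axis=0).round(1).tolist(),np.percentile(P[:,2],[5,50,95]))
    for nm,h,b in [("mouse",0,0)]: pass
```

```text
top wall x hist [(-42, np.int64(5)), (-40, np.int64(7)), (-38, np.int64(18)), (-36, np.int64(16)), (-34, np.int64(36)), (-32, np.int64(23)), (-30, np.int64(24)), (-28, np.int64(10)), (-26, np.int64(2)), (-24, np.int64(3)), (-22, np.int64(2)), (-20, np.int64(2)), (-18, np.int64(4)), (-16, np.int64(2)), (-14, np.int64(3)), (-12, np.int64(3)), (-10, np.int64(4)), (-8, np.int64(2)), (-6, np.int64(3)), (-4, np.int64(2)), (-2, np.int64(3)), (0, np.int64(3)), (2, np.int64(2)), (4, np.int64(3)), (6, np.int64(3)), (8, np.int64(3)), (10, np.int64(3)), (12, np.int64(3)), (14, np.int64(4)), (16, np.int64(1)), (18, np.int64(3)), (20, np.int64(3)), (22, np.int64(1)), (24, np.int64(2)), (26, np.int64(3)), (28, np.int64(7)), (30, np.int64(30)), (32, np.int64(18)), (34, np.int64(27)), (36, np.int64(12)), (40, np.int64(1)), (42, np.int64(25)), (44, np.int64(28)), (46, np.int64(36)), (48, np.int64(27)), (50, np.int64(1))]
wall y hist [(-154, np.int64(3)), (-152, np.int64(11)), (-150, np.int64(14)), (-148, np.int64(12)), (-146, np.int64(9)), (-144, np.int64(11)), (-142, np.int64(12)), (-140, np.int64(9)
[... 3693 characters left out ...]
, np.int64(1)), (132, np.int64(5)), (134, np.int64(6)), (136, np.int64(4)), (138, np.int64(22)), (140, np.int64(22)), (142, np.int64(25)), (144, np.int64(9)), (146, np.int64(31)), (148, np.int64(21)), (150, np.int64(21))]
red floor [[-30.6, 6.6], [15.2, 53.4]]
blue floor [[-30.8, -66.0], [15.1, -21.3]]
plinth [[-79.6, -152.9], [60.0, 163.4]]
bar front: x,z by y [(-100, [-109.9, -97.2], np.float64(58.2)), (-30, [-107.9, -29.3], np.float64(64.0)), (-10, [-107.3, -9.8], np.float64(62.4)), (10, [-108.0, 9.6], np.float64(62.9)), (30, [-108.2, 29.8], np.float64(63.4)), (100, [-109.5, 101.5], np.float64(59.6))]
grip [[-119.5, -38.1], [-110.8, 2.2], [-105.9, 39.1]] [0.0542997  0.0620223  0.06552606]
```

Request:
move_arm(
  jaw=[8.5,8.5,8.5,8.5,8.5,8.5,8.5,8.5,8.5,8.5,8.5,8.5],
  dp=[
    [0,0,0],
    [0,0,0],
    [0,0,0],
    [0,0,0],
    [0,0,0],
    [0,0,0],
    [0,0,0],
    [0,0,0],
    [-3.8,0.77,0],
    [-3.8,0.77,0],
    [-3.8,0.77,0],
    [-3.8,0.77,0],
  ],
  turn=[
    [0,0,0.118],
    [0,0,0.118],
    [0,0,0.118],
    [0,0,0.118],
    [0,0,0.118],
    [0,0,0.118],
    [0,0,0.118],
    [0,0,0.118],
    [0,0,0],
    [0,0,0],
    [0,0,0],
    [0,0,0],
  ],
  force=40,
)

```text
time_s: 2.5
position: [0.2949, 0.3508, 0.2313]
tool_rot: [[-0.181, 0.983, 0.0], [0.983, 0.181, 0.0], [-0.0, 0.0, -1.0]]
ft_force: [1.4, 0.3, 0.3]
grip_width: 0.085
gripper_force: 0.0
```

Request:
move_arm(
  jaw=[8.5,8.5,8.5,8.5,8.5,8.5,8.5,8.5,8.5,8.5,8.5],
  dp=[
    [-3.8,0.77,0],
    [-3.8,0.77,0],
    [-3.8,0.77,0],
    [-3.8,0.77,0],
    [-3.8,0.77,0],
    [-3.8,0.77,0],
    [-3.8,0.77,0],
    [-3.8,0.77,0],
    [-3.6,0.77,0],
    [0,0,0],
    [0,0,0],
  ],
  turn=[
    [0,0,0],
    [0,0,0],
    [0,0,0],
    [0,0,0],
    [0,0,0],
    [0,0,0],
    [0,0,0],
    [0,0,0],
    [0,0,0],
    [0,0,0],
    [0,0,0],
  ],
)

```text
time_s: 3.42
position: [0.4246, 0.0289, 0.2311]
tool_rot: [[-0.177, 0.984, -0.0], [0.984, 0.177, 0.0], [0.0, -0.0, -1.0]]
ft_force: [-0.0, -0.3, 0.0]
grip_width: 0.085
gripper_force: 0.0
```

Request:
move_arm(
  jaw=[8.5,8.5,8.5,8.5,8.5,8.5,8.5,8.5,5,4.5,4.5,4.5],
  dp=[
    [0.14,0,3.5],
    [0,0,3.5],
    [0,0,3.5],
    [0,0,3.5],
    [0,0,3.0],
    [0,0,1.5],
    [0,0,0.8],
    [0,0,0],
    [0,0,0],
    [0,0,0],
    [0,0,0],
    [0,0,0],
  ],
  turn=[
    [0,0,0],
    [0,0,0],
    [0,0,0],
    [0,0,0],
    [0,0,0],
    [0,0,0],
    [0,0,0],
    [0,0,0],
    [0,0,0],
    [0,0,0],
    [0,0,0],
    [0,0,0],
  ],
  force=40,
)

```text
time_s: 4.42
position: [0.4246, 0.0317, 0.0395]
tool_rot: [[-0.18, 0.984, 0.002], [0.984, 0.18, -0.0], [-0.001, 0.002, -1.0]]
ft_force: [-0.7, 1.3, 7.6]
grip_width: 0.0494
gripper_force: 40.1
```

Request:
move_arm(
  jaw=[4.5,4.5,4.5,4.5],
  dp=[
    [0,0,0],
    [0,0,0],
    [0,0,0],
    [0,0,0],
  ],
  turn=[
    [0,0,0],
    [0,0,0],
    [0,0,0],
    [0,0,0],
  ],
)

```text
time_s: 4.75
position: [0.4246, 0.0317, 0.0395]
tool_rot: [[-0.18, 0.984, 0.003], [0.984, 0.18, -0.0], [-0.001, 0.002, -1.0]]
ft_force: [-0.2, 1.5, 6.9]
grip_width: 0.0492
gripper_force: 40.1
```

Request:
move_arm(
  jaw=[4.5,4.5,4.5,4.5,4.5,4.5,4.5,4.5,4.5,4.5,4.5,4.5],
  dp=[
    [0,0,-1],
    [0,0,-3],
    [0,0,-3.5],
    [0,0,-3.5],
    [0,0,-1],
    [0.25,3,0],
    [0.4,4,0],
    [0.4,4,0],
    [0.4,4,0],
    [0.4,4,0],
    [0.4,4,0],
    [0,1,0],
  ],
  turn=[
    [0,0,0],
    [0,0,0],
    [0,0,0],
    [0,0,0],
    [0,0,0],
    [0,0,0],
    [0,0,0],
    [0,0,0],
    [0,0,0],
    [0,0,0],
    [0,0,0],
    [0,0,0],
  ],
)

```text
time_s: 5.75
position: [0.6595, 0.0985, 0.1575]
tool_rot: [[-0.181, 0.983, 0.002], [0.983, 0.181, 0.001], [0.0, 0.002, -1.0]]
ft_force: [-1.4, -0.9, -3.4]
grip_width: 0.0494
gripper_force: 43.9
```

Request:
move_arm(
  jaw=[4.5,4.5,4.5],
  dp=[
    [0,0,0],
    [0,0,0],
    [0,0,0],
  ],
  turn=[
    [0,0,0],
    [0,0,0],
    [0,0,0],
  ],
)

```text
time_s: 6.0
position: [0.6548, 0.0968, 0.1584]
tool_rot: [[-0.18, 0.984, -0.001], [0.984, 0.18, -0.0], [0.0, -0.001, -1.0]]
ft_force: [-0.1, 0.3, -3.3]
grip_width: 0.0494
gripper_force: 43.9
```

Run:
```python
from m import *
p=observe()['position']; print(p, observe()['tool_rot'].round(4).tolist())
for n in ["top","scene"]:
    im,d=cams.get_image(n); f,cx,cy,V,_=K(n); c=V@np.r_[p-[0,0,.038],1]; u,v=cx-c[0]/c[2]*f,cy+c[1]/c[2]*f; u,v=int(u),int(v)
    if n=="scene": cv2.imwrite("pics/s1.png",cv2.resize(im[v-110:v+90,u-130:u+130,::-1],None,fx=3,fy=3))
    P,uu,vv=blob(n,im,d,113,(u-25,v-50,u+25,v+5)); P=P[(P[:,2]>.09)&(np.hypot(*(P[:,:2]-p[:2]).T)<.05)]
    print(n,(u,v),len(P)); 
    if len(P): print("zmax",np.percentile(P[:,2],95), "mid",((P.min(0)+P.max(0))/2).round(4))
```

```text
[0.65484786 0.09684652 0.15842811] [[-0.1799, 0.9837, -0.0012], [0.9837, 0.1799, -0.0], [0.0002, -0.0011, -1.0]]
top (222, 139) 0
scene (255, 261) 260
zmax 0.205887004498692 mid [0.6572 0.1042 0.1832]
```

Request:
move_arm(
  jaw=[4.5,4.5,4.5,4.5,4.5,4.5,4.5,4.5],
  dp=[
    [-0.1,0.16,1],
    [0,0,2.5],
    [0,0,2.5],
    [0,0,1.5],
    [0,0,0.8],
    [0,0,0.6],
    [0,0,0.3],
    [0,0,0],
  ],
  turn=[
    [0,0,0],
    [0,0,0],
    [0,0,0],
    [0,0,0],
    [0,0,0],
    [0,0,0],
    [0,0,0],
    [0,0,0],
  ],
)

```text
time_s: 6.77
position: [0.6578, 0.0962, 0.0665]
tool_rot: [[-0.18, 0.984, 0.0], [0.984, 0.18, -0.0], [-0.0, 0.0, -1.0]]
ft_force: [-0.7, 0.0, -3.4]
grip_width: 0.0492
gripper_force: 43.9
```

Run:
```python
from m import *
p=observe()['position']; print(p)
n="scene"; im,d=cams.get_image(n); cv2.imwrite("pics/s2.png",cv2.resize(im[200:350,160:360,::-1],None,fx=4,fy=4,interpolation=cv2.INTER_CUBIC))
```

```text
[0.65779753 0.09621904 0.06646111]
```

View pics/s2.png

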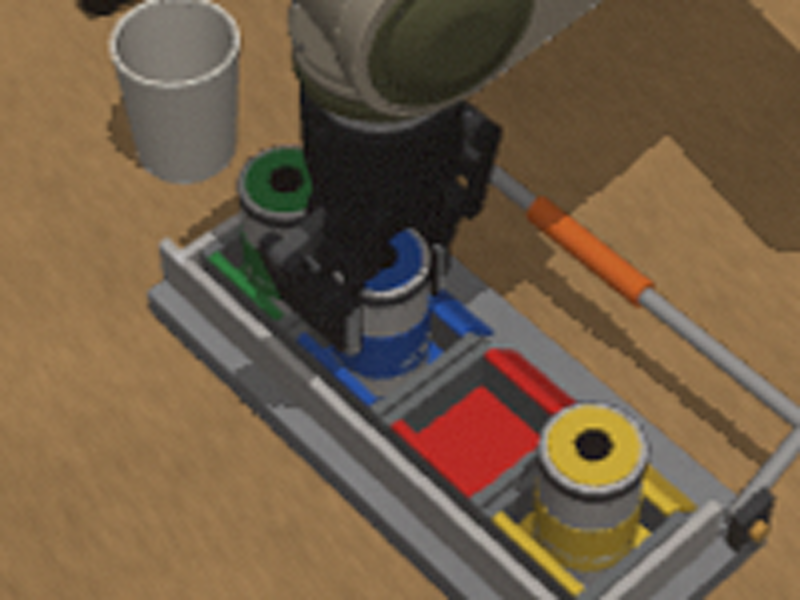

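The crop shows the blue tin between the walls of the blue bay (lid at about (390,265)), just above the floor.

Request:
move_arm(
  jaw=[4.5,4.5,4.5,4.5,4.5],
  dp=[
    [0,-0.05,0.1],
    [0,-0.05,0.1],
    [0,0,0.1],
    [0,0,0.1],
    [0,0,0],
  ],
  turn=[
    [0,0,0],
    [0,0,0],
    [0,0,0],
    [0,0,0],
    [0,0,0],
  ],
)

```text
time_s: 7.23
position: [0.6569, 0.0961, 0.0636]
tool_rot: [[-0.18, 0.984, 0.001], [0.984, 0.18, -0.0], [-0.0, 0.001, -1.0]]
ft_force: [-1.6, 0.2, 4.7]
grip_width: 0.049
gripper_force: 44.4
```

Request:
move_arm(
  jaw=[5.5,6.5,7.0,7.0,7.0,7.0,8.5,8.5,8.5,8.5,8.5,8.5],
  dp=[
    [0,0,0],
    [0,0,0],
    [0,0,0],
    [0,0,0],
    [0,0,-1.5],
    [0,0,-3.5],
    [0,0,-4],
    [0,0,-4],
    [-2,-1,-1],
    [-4,-1,0],
    [-4,-1,0],
    [-4,-1,0],
  ],
  turn=[
    [0,0,0],
    [0,0,0],
    [0,0,0],
    [0,0,0],
    [0,0,0],
    [0,0,0],
    [0,0,0],
    [0,0,0],
    [0,0,0],
    [0,0,0],
    [0,0,0],
    [0,0,0],
  ],
)

```text
time_s: 8.23
position: [0.6423, -0.05, 0.2028]
tool_rot: [[-0.181, 0.983, 0.001], [0.983, 0.181, -0.0], [-0.0, 0.001, -1.0]]
ft_force: [0.5, -0.4, -0.9]
grip_width: 0.0847
gripper_force: 0.0
```

Run:
```python
from m import *
p=observe()['position']; print(p)
R=np.array([[-.18,.9837],[.9837,.18]]) # rows x_t,y_t
n="top"; im,d=cams.get_image(n)
for nm,h,b in [("redlid",0,(380,165,415,205)),("bluelid",113,(205,120,245,150)),("ylid",28,(148,138,178,165)),("glid",70,(240,122,270,152))]:
    P,u,v=blob(n,im,d,h,b); zt=np.percentile(P[:,2],90); S=P[P[:,2]>zt-.006]; print(nm,len(P),zt.round(4),((S.min(0)+S.max(0))/2).round(4))
print("to red",R@(np.array([.5507,-.2927])-p[:2])*100)
cv2.imwrite("pics/t3.png",im[:,:,::-1])
```

```text
[ 0.64225598 -0.05001553  0.20278167]
redlid 302 0.1476 [ 0.5513 -0.2926  0.1472]
bluelid 140 0.1122 [0.656  0.0994 0.1103]
ylid 260 0.1122 [0.6307 0.2399 0.1105]Traceback (most recent call last):
  File "<stdin>", line 6, in <module>
    return _quantile_unchecked(
        a, q, axis, out, overwrite_input, method, keepdims, weights)
    return _ureduce(a,
                    func=_quantile_ureduce_func,
    ...<5 lines>...
                    overwrite_input=overwrite_input,
                    method=method)
    r = func(a, **kwargs)
    result = _quantile(arr,
                       quantiles=q,
    ...<2 lines>...
                       out=out,
                       weights=wgt)
    slices_having_nans = np.isnan(arr[-1, ...])
                                  ~~~^^^^^^^^^
IndexError: index -1 is out of bounds for axis 0 with size 0
```

Request:
move_arm(
  jaw=[8.5,8.5,8.5,8.5,8.5,8.5,8.5,8.5,8.5,8.5],
  dp=[
    [-3.2,-1.9,0],
    [-3.2,-1.9,0],
    [-3.2,-1.9,0],
    [-3.2,-1.9,0],
    [-3.2,-1.9,0],
    [-3.2,-1.9,0],
    [-2,-1.3,0],
    [0,0,0],
    [0,0,0],
    [0,0,0],
  ],
  turn=[
    [0,0,0],
    [0,0,0],
    [0,0,0],
    [0,0,0],
    [0,0,0],
    [0,0,0],
    [0,0,0],
    [0,0,0],
    [0,0,0],
    [0,0,0],
  ],
)

```text
time_s: 9.12
position: [0.5561, -0.2795, 0.2023]
tool_rot: [[-0.18, 0.984, 0.0], [0.984, 0.18, 0.0], [0.0, 0.0, -1.0]]
ft_force: [-0.2, 0.3, -0.2]
grip_width: 0.0853
gripper_force: 0.0
```

Request:
move_arm(
  jaw=[8.5,8.5,8.5,8.5,8.5,8.5,8.5,5,4.5,4.5,4.5,4.5],
  dp=[
    [-1.2,-0.77,0],
    [0,0,1],
    [0,0,3],
    [0,0,3],
    [0,0,2],
    [0,0,1.4],
    [0,0,0],
    [0,0,0],
    [0,0,0],
    [0,0,0],
    [0,0,0],
    [0,0,0],
  ],
  turn=[
    [0,0,0],
    [0,0,0],
    [0,0,0],
    [0,0,0],
    [0,0,0],
    [0,0,0],
    [0,0,0],
    [0,0,0],
    [0,0,0],
    [0,0,0],
    [0,0,0],
    [0,0,0],
  ],
  force=40,
)

```text
time_s: 10.12
position: [0.5509, -0.2936, 0.0997]
tool_rot: [[-0.18, 0.984, 0.002], [0.984, 0.18, -0.002], [-0.002, 0.002, -1.0]]
ft_force: [-0.3, 1.2, 6.2]
grip_width: 0.0497
gripper_force: 41.3
```

Request:
move_arm(
  jaw=[4.5,4.5,4.5],
  dp=[
    [0,0,0],
    [0,0,0],
    [0,0,0],
  ],
  turn=[
    [0,0,0],
    [0,0,0],
    [0,0,0],
  ],
)

```text
time_s: 10.37
position: [0.5509, -0.2936, 0.0997]
tool_rot: [[-0.18, 0.984, 0.002], [0.984, 0.18, -0.002], [-0.002, 0.002, -1.0]]
ft_force: [0.7, 1.1, 5.7]
grip_width: 0.0492
gripper_force: 41.3
```

Request:
move_arm(
  jaw=[4.5,4.5,4.5,4.5,4.5,4.5,4.5,4.5,4.5,4.5,4.5,4.5],
  dp=[
    [0,0,-1],
    [0,0,-3],
    [0,0,-3],
    [0,0,-1.2],
    [2,0.8,0],
    [3.6,1.4,0],
    [3.6,1.4,0],
    [3.6,1.4,0],
    [3.6,1.4,0],
    [3.6,1.4,0],
    [3.6,1.4,0],
    [3.6,1.4,0],
  ],
  turn=[
    [0,0,0],
    [0,0,0],
    [0,0,0],
    [0,0,0],
    [0,0,0],
    [0,0,0],
    [0,0,0],
    [0,0,0],
    [0,0,0],
    [0,0,0],
    [0,0,0],
    [0,0,0],
  ],
)

```text
time_s: 11.37
position: [0.6054, -0.0048, 0.1806]
tool_rot: [[-0.18, 0.984, -0.001], [0.984, 0.18, 0.0], [0.0, -0.001, -1.0]]
ft_force: [2.0, 0.2, -4.2]
grip_width: 0.0489
gripper_force: 42.8
```

Request:
move_arm(
  jaw=[4.5,4.5,4.5,4.5,4.5,4.5,4.5,4.5],
  dp=[
    [3.6,1.4,0],
    [3.6,1.4,0],
    [3.6,1.4,0],
    [3,1.4,0],
    [2,0.9,0],
    [0,0,0],
    [0,0,0],
    [0,0,0],
  ],
  turn=[
    [0,0,0],
    [0,0,0],
    [0,0,0],
    [0,0,0],
    [0,0,0],
    [0,0,0],
    [0,0,0],
    [0,0,0],
  ],
)

```text
time_s: 12.03
position: [0.6409, 0.1597, 0.1802]
tool_rot: [[-0.18, 0.984, -0.001], [0.984, 0.18, -0.0], [-0.0, -0.001, -1.0]]
ft_force: [0.4, 0.3, -3.4]
grip_width: 0.0494
gripper_force: 42.9
```

Request:
move_arm(
  jaw=[4.5,4.5,4.5,4.5,4.5,4.5,4.5,4.5,4.5,4.5],
  dp=[
    [0.65,0.35,0],
    [0,0,1.5],
    [0,0,3],
    [0,0,3],
    [0,0,1.5],
    [0,0,1],
    [0,0,0.7],
    [0,0,0.4],
    [0,0,0.1],
    [0,0,0],
  ],
  turn=[
    [0,0,0],
    [0,0,0],
    [0,0,0],
    [0,0,0],
    [0,0,0],
    [0,0,0],
    [0,0,0],
    [0,0,0],
    [0,0,0],
    [0,0,0],
  ],
)

```text
time_s: 12.87
position: [0.6439, 0.1674, 0.0691]
tool_rot: [[-0.18, 0.984, 0.001], [0.984, 0.18, 0.0], [-0.0, 0.001, -1.0]]
ft_force: [-0.2, -0.1, -2.9]
grip_width: 0.049
gripper_force: 42.8
```

No contact with a wall yet; going down the last 5–6 mm gently.

Request:
move_arm(
  jaw=[4.5,4.5,4.5,4.5,4.5,4.5],
  dp=[
    [0,0,0.2],
    [0,0,0.15],
    [0,0,0.1],
    [0,0,0.1],
    [0,0,0.05],
    [0,0,0],
  ],
  turn=[
    [0,0,0],
    [0,0,0],
    [0,0,0],
    [0,0,0],
    [0,0,0],
    [0,0,0],
  ],
)

```text
time_s: 13.37
position: [0.6436, 0.1675, 0.0638]
tool_rot: [[-0.18, 0.984, 0.001], [0.984, 0.18, -0.0], [-0.0, 0.001, -1.0]]
ft_force: [-3.3, 0.2, 6.8]
grip_width: 0.0493
gripper_force: 43.8
```

Request:
move_arm(
  jaw=[5.5,6.5,7.0,7.0,7.0,7.0,7.0,5,0,0,0,0],
  dp=[
    [0,0,0],
    [0,0,0],
    [0,0,0],
    [0,0,0],
    [0,0,-1.5],
    [0,0,-3.5],
    [0,0,-4],
    [0,0,-1.5],
    [-0.9,-4,0],
    [-0.9,-4,0],
    [-0.9,-4,0],
    [-0.9,-4,0],
  ],
  turn=[
    [0,0,0],
    [0,0,0],
    [0,0,0],
    [0,0,0],
    [0,0,0],
    [0,0,0],
    [0,0,0],
    [0,0,0],
    [0,0,0],
    [0,0,0],
    [0,0,0],
    [0,0,0],
  ],
)

```text
time_s: 14.37
position: [0.4907, 0.1027, 0.1672]
tool_rot: [[-0.18, 0.984, 0.0], [0.984, 0.18, -0.0], [-0.0, 0.0, -1.0]]
ft_force: [0.6, -0.8, 1.3]
grip_width: 0.0093
gripper_force: 0.0
```

Request:
move_arm(
  jaw=[0,0,0],
  dp=[
    [0,0,0],
    [0,0,0],
    [0,0,0],
  ],
  turn=[
    [0,0,0],
    [0,0,0],
    [0,0,0],
  ],
)

```text
time_s: 14.62
position: [0.4935, 0.1032, 0.1679]
tool_rot: [[-0.18, 0.984, 0.002], [0.984, 0.18, 0.0], [-0.0, 0.002, -1.0]]
ft_force: [-0.1, -1.2, -0.1]
grip_width: 0.0
gripper_force: 0.0
```

```bash
cat > chk.py <<'E'
from m import *
import sys
p=observe()['position']; c=np.array([.650,.132]); R=np.array([[.9837,.1798],[-.1798,.9837]]); print("tcp rack",R@(p[:2]-c),p[2])
for n,bx in [("top",dict(r=(180,118,220,160),b=(205,118,245,152),y=(148,130,178,165),g=(238,115,275,152))),("scene",dict(r=(255,260,300,300),b=(235,240,275,275),g=(215,232,250,260)))]:
    im,d=cams.get_image(n); cv2.imwrite(f"pics/{n}_{sys.argv[1]}.png",im[:,:,::-1])
    if n=="scene": cv2.imwrite(f"pics/crop_{sys.argv[1]}.png",cv2.resize(im[200:350,160:360,::-1],None,fx=4,fy=4,interpolation=cv2.INTER_CUBIC))
    for k,h in dict(r=0,b=113,y=28,g=70).items():
        if k not in bx: continue
        P,u,v=blob(n,im,d,h,bx[k]); P=P[P[:,2]>.1] if len(P) else P
        if len(P)<20: print(n,k,"hidden");continue
        m=(P.min(0)+P.max(0))/2; print(n,k,len(P),np.percentile(P[:,2],90).round(4),"rack",(R@(m[:2]-c)*1000).round(1))
    f,cx,cy,V,_=K(n); v,u=np.nonzero(d>0); o,_=ray(n,0,0)
    X=o+(np.stack([(u-cx)/f,-(v-cy)/f,-np.ones(len(u))],1)@V[:3,:3])*d[v,u][:,None]
    L=np.c_[(X[:,:2]-c)@R.T,X[:,2]]*1000
    hs=cv2.cvtColor(im,cv2.COLOR_RGB2HSV)[v,u].astype(int)
    s=(abs(hs[:,0]-10)<8)&(hs[:,1]>180)&(abs(L[:,1])<45)&(L[:,0]>-130)&(L[:,0]<-40)&(L[:,2]>45)
    if s.sum()>10: print(n,"grip",np.percentile(L[s],[3,50,97],axis=0).round(1).tolist())
E
python3 chk.py 4
```

```text
tcp rack [-0.1591198  -0.00023935] 0.16793509112634875
top r 170 0.1132 rack [-49.6  22.3]
top b 198 0.1123 rack [ -1.  -38.7]
top y 66 0.1117 rack [-42.4  79.6]
top g 75 0.1125 rack [   0.5 -108.4]
scene r 252 0.1109 rack [-1.4 37.8]
scene b 209 0.1108 rack [ -0.8 -37.2]
scene g 48 0.1114 rack [   1.1 -108.4]
scene grip [[-118.1, -35.6, 54.3], [-110.5, 2.4, 62.3], [-105.9, 39.3, 66.2]]
```

View pics/scene_4.png

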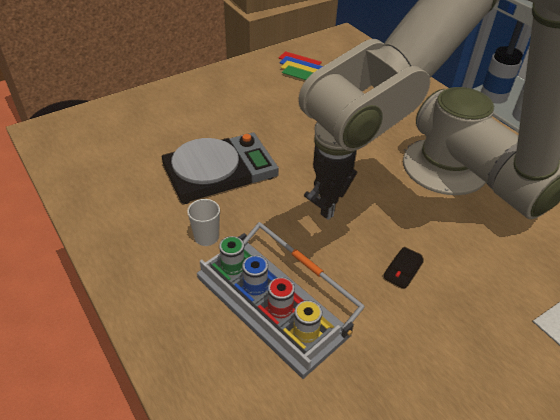

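Both tins stand level in their bays (lids at the same height as the others: blue (255,262), red (281,285)); the bar's orange grip is at (307,262) and free of the gripper. Now down in front of it.

Request:
move_arm(
  jaw=[0,0,0,0,0,0,0,0,0,0,0],
  dp=[
    [0,0,2.5],
    [0,0,3],
    [0,0,3],
    [0,0,2.5],
    [0,0,1.3],
    [0,0,0],
    [0,0.7,0],
    [0,0.7,0],
    [0,0.7,0],
    [0,0.7,0],
    [0,0,0],
  ],
  turn=[
    [0,0,0],
    [0,0,0],
    [0,0,0],
    [0,0,0],
    [0,0,0],
    [0,0,0],
    [0,0,0],
    [0,0,0],
    [0,0,0],
    [0,0,0],
    [0,0,0],
  ],
)

```text
time_s: 15.63
position: [0.5183, 0.1079, 0.0446]
tool_rot: [[-0.181, 0.983, -0.007], [0.984, 0.181, -0.002], [-0.0, -0.007, -1.0]]
ft_force: [-12.5, -4.2, 7.8]
grip_width: -0.0006
gripper_force: 6.4
```

Request:
move_arm(
  jaw=[0,0,0,0,0,0],
  dp=[
    [0,0.5,0],
    [0,0.5,0],
    [0,0.5,0],
    [0,0.5,0],
    [0,0,0],
    [0,0,0],
  ],
  turn=[
    [0,0,0],
    [0,0,0],
    [0,0,0],
    [0,0,0],
    [0,0,0],
    [0,0,0],
  ],
)

```text
time_s: 16.13
position: [0.5181, 0.1083, 0.0415]
tool_rot: [[-0.183, 0.982, -0.055], [0.983, 0.183, -0.009], [0.001, -0.055, -0.998]]
ft_force: [-83.5, -32.9, 39.6]
grip_width: 0.0
gripper_force: 45.6
```

```bash
python3 chk.py 5
```

```text
tcp rack [-0.13397443  0.00035318] 0.04148877765054248
top r 159 0.112 rack [ 4.4 34.7]
top b 194 0.1119 rack [ -0.7 -38.5]
top y 163 0.1128 rack [  0.6 110.9]
top g 69 0.1123 rack [   0.7 -108.3]
scene r 257 0.1111 rack [-0.7 37.7]
scene b 211 0.111 rack [ -0.1 -36.9]
scene g 56 0.1109 rack [   0.8 -108.1]
scene grip [[-119.7, -32.1, 50.9], [-111.0, 12.0, 58.2], [-107.4, 39.4, 62.8]]
```

The finger's slanted back pushed the bar downward instead of closing it and jammed. I'll back off and grip the sleeve instead.

Request:
move_arm(
  jaw=[0,0,0,0,3.5,4.5,4.5,4.5,4.5,4.5],
  dp=[
    [0,-2,0],
    [0,-2,0],
    [0,-2,0],
    [0,0,0],
    [0,0,-3],
    [0,0,-4],
    [0,0,-3],
    [0,0,0],
    [0,0,0],
    [0,0,0],
  ],
  turn=[
    [0,0,0],
    [0,0,0],
    [0,0,0],
    [0,0,0],
    [0,0,0],
    [0,0,0],
    [0,0,0],
    [0,0,0],
    [0,0,0],
    [0,0,0],
  ],
  force=30,
)

```text
time_s: 17.07
position: [0.4811, 0.1011, 0.1442]
tool_rot: [[-0.18, 0.984, 0.0], [0.984, 0.18, -0.0], [-0.0, 0.0, -1.0]]
ft_force: [-0.8, -0.1, -0.1]
grip_width: 0.0454
gripper_force: 0.0
```

```bash
python3 chk.py 6|grep -v " [rbyg] "
```

```text
tcp rack [-1.71665724e-01 -2.72579140e-05] 0.14416300709476065
scene grip [[-119.8, -34.9, 50.5], [-111.9, 3.4, 58.8], [-107.7, 38.4, 63.1]]
```

View pics/crop_6.png

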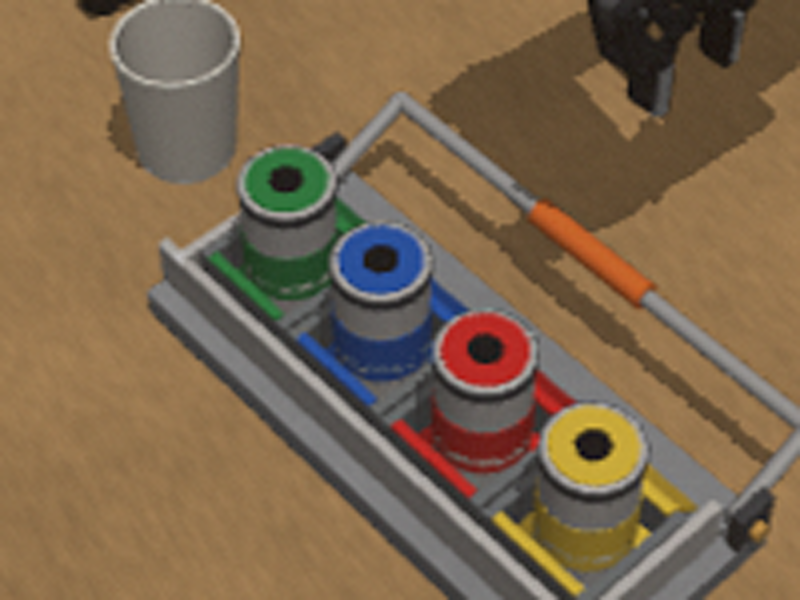

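The crop shows all four tins seated and the bar open and intact, its grip at (590,250) with nothing around it.

Request:
move_arm(
  jaw=[4.5,4.5,4.5,4.5,4.5,4.5,4.5,4.5,1,1,1,1],
  dp=[
    [0,3,0],
    [0,2.7,0],
    [0,0,0],
    [0,0,3],
    [0,0,3],
    [0,0,3],
    [0,0,1.6],
    [0,0,0],
    [0,0,0],
    [0,0,0],
    [0,0,0],
    [0,0,0],
  ],
  turn=[
    [0,0,0],
    [0,0,0],
    [0,0,0],
    [0,0,0],
    [0,0,0],
    [0,0,0],
    [0,0,0],
    [0,0,0],
    [0,0,0],
    [0,0,0],
    [0,0,0],
    [0,0,0],
  ],
)

```text
time_s: 18.17
position: [0.5376, 0.1113, 0.0394]
tool_rot: [[-0.18, 0.984, 0.003], [0.984, 0.18, 0.0], [-0.0, 0.003, -1.0]]
ft_force: [2.0, -0.5, 1.7]
grip_width: 0.0149
gripper_force: 29.8
```

Request:
move_arm(
  jaw=[1,1,1],
  dp=[
    [0,0,0],
    [0,0,0],
    [0,0,0],
  ],
  turn=[
    [0,0,0],
    [0,0,0],
    [0,0,0],
  ],
)

```text
time_s: 18.42
position: [0.5374, 0.1113, 0.039]
tool_rot: [[-0.18, 0.984, 0.002], [0.984, 0.18, 0.0], [-0.0, 0.002, -1.0]]
ft_force: [2.3, -0.1, 2.0]
grip_width: 0.0151
gripper_force: 30.0
```

Request:
move_arm(
  jaw=[1,1,1,1,1,1,1,1,1,1],
  dp=[
    [0,0.25,-0.42],
    [0,0.29,-0.41],
    [0,0.32,-0.37],
    [0,0.36,-0.34],
    [0,0.39,-0.31],
    [0,0.41,-0.28],
    [0,0.44,-0.23],
    [0,0.45,-0.2],
    [0,0,0],
    [0,0,0],
  ],
  turn=[
    [0,0,0],
    [0,0,0],
    [0,0,0],
    [0,0,0],
    [0,0,0],
    [0,0,0],
    [0,0,0],
    [0,0,0],
    [0,0,0],
    [0,0,0],
  ],
)

```text
time_s: 19.25
position: [0.5624, 0.1161, 0.0664]
tool_rot: [[-0.181, 0.984, -0.007], [0.984, 0.181, -0.002], [-0.0, -0.007, -1.0]]
ft_force: [-20.8, -6.8, 27.3]
grip_width: 0.0145
gripper_force: 32.5
```

```bash
python3 chk.py 7|grep -v " [rbyg] "
```

```text
tcp rack [-0.08903215  0.00011138] 0.06639255173364125
top grip [[-96.9, -38.9, 77.5], [-93.1, -36.8, 84.1], [-86.4, -34.5, 87.2]]
scene grip [[-94.7, 6.9, 77.1], [-87.4, 24.9, 84.8], [-82.9, 40.1, 89.6]]
```

View pics/crop_7.png

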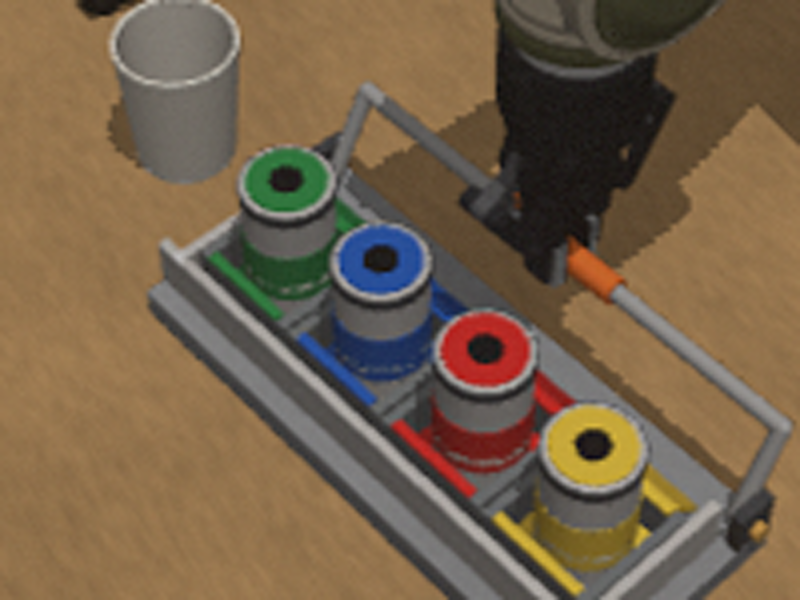

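The bar has followed the grip about 60 % of the way (grip sleeve at (595,270), held by the fingers). Continuing the arc, a little higher.

Request:
move_arm(
  jaw=[1,1,1,1,1,1,1,1],
  dp=[
    [0,0,-0.3],
    [0,0.4,-0.15],
    [0,0.4,-0.12],
    [0,0.4,-0.08],
    [0,0.4,-0.04],
    [0,0.4,0],
    [0,0,0],
    [0,0,0],
  ],
  turn=[
    [0,0,0],
    [0,0,0],
    [0,0,0],
    [0,0,0],
    [0,0,0],
    [0,0,0],
    [0,0,0],
    [0,0,0],
  ],
)

```text
time_s: 20.02
position: [0.5842, 0.1202, 0.0715]
tool_rot: [[-0.18, 0.984, -0.003], [0.984, 0.18, -0.0], [0.0, -0.003, -1.0]]
ft_force: [-5.1, -0.6, 3.9]
grip_width: 0.0149
gripper_force: 32.1
```

```bash
python3 chk.py 8|grep -v " [rbyg] "
```

```text
tcp rack [-0.06686021  0.00021927] 0.07150094154999116
top grip [[-74.5, -38.9, 81.4], [-71.3, -36.5, 91.3], [-64.3, -33.7, 95.0]]
scene grip [[-73.2, 7.4, 83.2], [-65.0, 25.4, 90.5], [-60.3, 40.5, 94.5]]
```

Request:
move_arm(
  jaw=[1,1,1,1,1,1],
  dp=[
    [0,0.15,0],
    [0,0.15,0],
    [0,0.15,0],
    [0,0.1,0],
    [0,0,0],
    [0,0,0],
  ],
  turn=[
    [0,0,0],
    [0,0,0],
    [0,0,0],
    [0,0,0],
    [0,0,0],
    [0,0,0],
  ],
)

```text
time_s: 20.62
position: [0.5866, 0.1207, 0.0718]
tool_rot: [[-0.181, 0.984, -0.01], [0.984, 0.181, -0.002], [0.0, -0.01, -1.0]]
ft_force: [-20.1, -4.4, 16.5]
grip_width: 0.0145
gripper_force: 33.1
```

Request:
move_arm(
  jaw=[2,3,3.2,3.2,3.2,3.2,3.2,3.2,0,0,0,0],
  dp=[
    [0,0,0],
    [0,-0.2,0],
    [0,0,0],
    [0,0,-1],
    [0,0,-2.5],
    [0,0,-3],
    [0,0,-3],
    [0,0,-2],
    [-2,-4,0],
    [-3,-2,0],
    [-3,-2,0],
    [0,0,0],
  ],
  turn=[
    [0,0,0],
    [0,0,0],
    [0,0,0],
    [0,0,0],
    [0,0,0],
    [0,0,0],
    [0,0,0],
    [0,0,0],
    [0,0,0],
    [0,0,0],
    [0,0,0],
    [0,0,0],
  ],
)

```text
time_s: 21.62
position: [0.5252, 0.0256, 0.1871]
tool_rot: [[-0.177, 0.984, 0.001], [0.984, 0.177, -0.001], [-0.002, 0.0, -1.0]]
ft_force: [1.1, -0.6, 0.7]
grip_width: -0.0002
gripper_force: 0.0
```

```bash
python3 chk.py 9; python3 -c "
from m import *
n='top';im,d=cams.get_image(n)
P,u,v=blob(n,im,d,10,(390,230,420,260));z=np.percentile(P[:,2],90);S=P[P[:,2]>z-.004];print('btn',len(P),z,(S.min(0)+S.max(0))/2,S.mean(0))
p=observe()['position'];print(p)"
```

```text
tcp rack [-0.14184882 -0.08220976] 0.1870868245985744
top r 131 0.1118 rack [-47.8  17.9]
top b hidden
top y 186 0.1127 rack [1.000e-01 1.107e+02]
top g 26 0.1127 rack [  14.2 -114.1]
scene r 253 0.1111 rack [-0.6 37.9]
scene b 212 0.1108 rack [ -0.5 -36.5]
scene g 62 0.111 rack [   1.3 -108.6]
scene grip [[-70.3, -35.0, 82.9], [-62.1, 2.3, 90.5], [-57.9, 39.4, 94.1]]
btn 93 0.06048081321588108 [ 0.425221   -0.32888747  0.0608048 ] [ 0.42503192 -0.32846645  0.05896729]
[0.52714216 0.02946125 0.18662697]
```

View pics/crop_9.png

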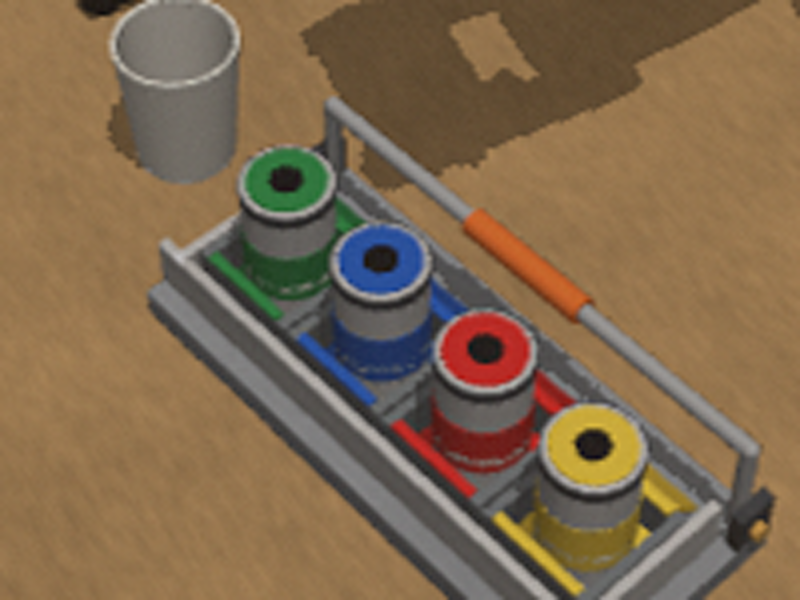

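The bar now stands upright (grip at (527,262) in the crop) and the tins are undisturbed. Next, the button.

Request:
move_arm(
  jaw=[0,0,0,0,0,0,0,0,0,0,0,0],
  dp=[
    [-3.3,-1.65,0],
    [-3.3,-1.65,0],
    [-3.3,-1.65,0],
    [-3.3,-1.65,0],
    [-3.3,-1.65,0],
    [-3.3,-1.65,0],
    [-3.3,-1.65,0],
    [-3.3,-1.65,0],
    [-3.3,-1.65,0],
    [-3.3,-1.65,0],
    [0,0,0],
    [0,0,0],
  ],
  turn=[
    [0,0,0],
    [0,0,0],
    [0,0,0],
    [0,0,0],
    [0,0,0],
    [0,0,0],
    [0,0,0],
    [0,0,0],
    [0,0,0],
    [0,0,0],
    [0,0,0],
    [0,0,0],
  ],
)

```text
time_s: 22.77
position: [0.4242, -0.3258, 0.1857]
tool_rot: [[-0.179, 0.984, 0.0], [0.984, 0.179, 0.0], [0.0, 0.0, -1.0]]
ft_force: [0.2, 1.1, 0.3]
grip_width: 0.0
gripper_force: 0.0
```

Request:
move_arm(
  jaw=[0,0,0,0,0,0],
  dp=[
    [0,0,1.5],
    [0,0,3],
    [0,0,3],
    [0,0,2],
    [0,0,0],
    [0,0,0],
  ],
  turn=[
    [0,0,0],
    [0,0,0],
    [0,0,0],
    [0,0,0],
    [0,0,0],
    [0,0,0],
  ],
)

```text
time_s: 23.27
position: [0.4246, -0.3236, 0.0909]
tool_rot: [[-0.182, 0.983, -0.001], [0.983, 0.182, 0.001], [0.001, -0.0, -1.0]]
ft_force: [1.0, -0.5, -0.2]
grip_width: -0.0
gripper_force: 0.0
```

Request:
move_arm(
  jaw=[0,0,0,0,0,0,0],
  dp=[
    [-0.45,0,0],
    [0,0,1.5],
    [0,0,1],
    [0,0,0.3],
    [0,0,0.3],
    [0,0,0.2],
    [0,0,0],
  ],
  turn=[
    [0,0,0],
    [0,0,0],
    [0,0,0],
    [0,0,0],
    [0,0,0],
    [0,0,0],
    [0,0,0],
  ],
)

```text
time_s: 23.85
position: [0.4248, -0.3294, 0.0581]
tool_rot: [[-0.18, 0.984, 0.0], [0.984, 0.18, -0.0], [-0.0, 0.0, -1.0]]
ft_force: [0.1, -0.7, 0.9]
grip_width: -0.0001
gripper_force: 0.4
```

Request:
move_arm(
  jaw=[0,0,0,0,0],
  dp=[
    [0,0,0.2],
    [0,0,0.2],
    [0,0,0.2],
    [0,0,0],
    [0,0,0],
  ],
  turn=[
    [0,0,0],
    [0,0,0],
    [0,0,0],
    [0,0,0],
    [0,0,0],
  ],
)

```text
time_s: 24.27
position: [0.4249, -0.3295, 0.0522]
tool_rot: [[-0.18, 0.984, 0.001], [0.984, 0.18, -0.001], [-0.001, 0.001, -1.0]]
ft_force: [-0.3, 0.3, 4.5]
grip_width: 0.0001
gripper_force: 2.4
```

Request:
move_arm(
  jaw=[0,0,0,0],
  dp=[
    [0,0,0.1],
    [0,0,0.1],
    [0,0,0],
    [0,0,0],
  ],
  turn=[
    [0,0,0],
    [0,0,0],
    [0,0,0],
    [0,0,0],
  ],
)

```text
time_s: 24.6
position: [0.425, -0.3295, 0.0518]
tool_rot: [[-0.18, 0.984, 0.001], [0.984, 0.18, -0.002], [-0.002, 0.001, -1.0]]
ft_force: [-3.2, 4.5, 20.7]
grip_width: -0.0001
gripper_force: 10.6
```

Bottomed out: fully pressed. Letting go.

Request:
move_arm(
  jaw=[0,0,0,0,0,0],
  dp=[
    [0,0,-0.8],
    [0,0,-2],
    [0,0,-3],
    [0,0,-3],
    [0,0,-1],
    [0,0,0],
  ],
  turn=[
    [0,0,0],
    [0,0,0],
    [0,0,0],
    [0,0,0],
    [0,0,0],
    [0,0,0],
  ],
)

```text
time_s: 25.1
position: [0.4253, -0.33, 0.1503]
tool_rot: [[-0.18, 0.984, 0.003], [0.984, 0.18, -0.004], [-0.004, 0.002, -1.0]]
ft_force: [-0.0, -0.0, -0.3]
grip_width: -0.0003
gripper_force: 0.0
```

```bash
python3 chk.py 10
```

```text
tcp rack [-0.30410827 -0.41411702] 0.15027021113573966
top r 202 0.1124 rack [-0.2 35.5]
top b 197 0.1123 rack [ -0.8 -38.9]
top y 183 0.1126 rack [  0.4 110.4]
top g 75 0.1123 rack [   0.4 -108.4]
top grip [[-72.1, -37.0, 84.3], [-67.3, 2.8, 91.1], [-58.5, 36.4, 96.3]]
scene r 255 0.1115 rack [-0.3 37.7]
scene b 209 0.1108 rack [ -0.5 -36.6]
scene g 53 0.1112 rack [   1.6 -108.5]
scene grip [[-70.2, -35.4, 82.9], [-62.2, 3.3, 90.2], [-58.1, 39.3, 93.9]]
```

View pics/scene_10.png

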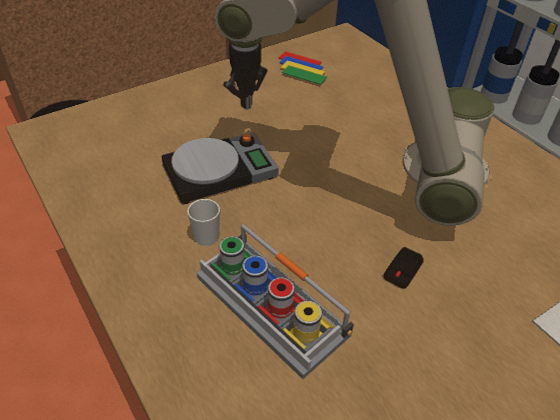

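All four tins are seated in the rack (281,290), the bar is upright (290,265), and the gripper is clear above the released button (247,139).

```bash
python3 -c "
from rig import ticket
print(ticket.close_job())"
```

```text
the job is handed in; nothing more can be done
None
```

I handed the job in at about 25 s with both tins seated in their own bays, the bar closed against its stop, and the zero button pressed fully and released; my first push at the bar jammed and reached about 98 N at the wrist, possibly over the 40 N pressing limit if closed fingers count as gripper body, before I gripped its sleeve instead.

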